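# Bring a panel's bare strip out over the edge

### The job

On the low dark wooden riser lie two small painting panels. Push the blue one with the fingertips toward you until just its bare wooden strip sticks out over the riser's front edge, with the paint line square along that edge, so that the strip can be varnished on both sides; then move the hand clear. Only slide it, never pick it up or tip it, and leave the red panel and everything else where it is.

Things in the scene. Friction and masses are not known exactly. Their poses are not given: they have to be found in the camera images.
- riser: fixed riser board of dark wood on the table: 190 x 280 mm (x, y), top 30 mm above the table. Origin: centre of its footprint on the table; local x points away from the robot, across the front edge, local y along the front edge to the left, z up; turned by up to 0.22 rad. Left behind it stands a sketch box, lid half open, 0.22 m high at x 0.58-0.85, y -0.1 to 0.27: pass high over it
- riser_edge (a point): middle of the riser's front upper edge (the long edge nearest the robot): local (-95, 0, 30) mm of the riser, axes as the riser's; the edge runs along its y, and negative x lies out over the edge
- blue_panel: blue painting panel: flat board 120 x 90 x 8 mm (x, y, z), about 0.2 kg, loose and flat on the riser, bare strip toward the robot. Origin: centre of its underside; rear edge at x = +60 mm, front at -60. Top: x -60 to -20 mm bare pale wood (the strip, full width), the rest blue with a white band and dot. The one to push.
- blue_panel_line (a point): middle of the straight line on the blue panel's top where bare strip and paint meet: local (-20, 0, 8) mm of the panel; axes as the panel's
- red_panel: red painting panel: flat board 120 x 90 x 8 mm (x, y, z), about 0.2 kg, loose and flat on the riser, bare strip toward the robot. Origin: centre of its underside; rear edge at x = +60 mm, front at -60. Top: x -60 to -20 mm bare pale wood (the strip, full width), the rest red with a yellow band and dot. Beside the blue one, on either side, about 140 mm centre to centre. Leave it alone.
- tape_roll: roll of masking tape, 100 mm across and 25 mm high, lying flat on the table left of the riser, in front of the wooden sketch box; origin under its centre. Leave it alone.
- paint_tube: white paint tube with blue spots, about 106 x 40 x 26 mm, lying on the table left of the tape roll; origin under its centre. Leave it alone.
- jar: closed glass jar with black lid, 56 mm across, 75 mm high, standing on the table right of the riser; origin under its centre. Leave it alone.
- marker: black and white marker pen, 135 mm long, 16 mm thick, lying on the table right of the riser; origin under its middle. Leave it alone.

How it is judged:
By the outcome, as a careful person would: the job done as asked, in the order asked, and still so for the second after the job is handed in, with the robot touching nothing.
It also fails if it takes over 48 s, if anything falls off the work surface, if the arm or the gripper's body presses on something with over 40 N, if the wrist force passes 120 N, or if a joint passes its speed limit or range.

### The arm

A 6-joint arm with a two-finger parallel gripper is mounted at the origin on a cart in front of the work surface, level with it; the furniture and walls round the work are solid. World frame = base frame: x ahead of the robot, y to its left, z up, the work surface at z = 0. Lengths are in m, angles in degrees, forces in N, time in s.
With the tool pointing down it reaches from about 0.4 to 0.825 m from the base axis. Payload 7 kg.
Tool frame: the origin (TCP) lies between the finger pads; the fingertips stand 19 mm ahead of it and the grasp point (between the pads) is the TCP; z points along the fingers, y is the line along which they close (so a half turn about z gives the same grasp; the last joint's range is limited). The gripper opens to 88 mm and grips with 3 to 60 N. Pads are 19 mm wide; open, the fingers measure 130 mm over their backs; the gripper's body (78 mm by 193 mm) begins 47 mm behind the grasp point.
Start: joints at [-53.394, 20.546, 0.682, 0, -70.136, -16.507], TCP at [0.232, -0.634, 0.208] pointing down, gripper open.
Joint ranges: [-176.03, 176.03], [-82.01, 121.73], [-58.28, 71.71], [-173.87, 95.51], [-174.79, -0.11], [-173.66, 173.66]. Speed limits (degrees/s): [136.94, 136.94, 172.46, 180, 180, 180].

### API

Orientations are given as [roll, pitch, yaw] about the fixed x, y, z axes, in that order (R = Rz(yaw) Ry(pitch) Rx(roll)).
In Python, from plant import get_obs, snapshot, close_job, spot_in, spot_point gives the robot as it stands.
- The arm moves only by the tool play_rows, never from a script. Its argument "plan" is a list of rows, each a list of 6 numbers: the shift along the tool's x, y, z in cm, then the turn, a rotation vector about the tool's x, y, z in degrees. A call has 1 to 20 rows; each row shifts and turns the commanded pose from where the row before left it, along the tool's axes as they then stand; what a row does not reach is not made up. A row lasts 1/12 s, in which the tool goes at most 41.7 mm and 7.16 degrees, less where a joint would pass 70% of its speed; a pose out of reach is approached as far as the arm can. A call is refused whole if a number of a shift passes 4.17 or a number of a turn 7.16, either way. A call with a gripper value outside its range is refused whole. "grip" is the finger opening in cm, from 0 to 8.76, set as the call begins (left out, the last holds). The fingers move at their own pace and stop on an object; the grip force is fixed at half the most. Time passes only in rows, so rows that do not move let the fingers close. It gives the time, the measured TCP pose, the force, the opening and the grip force at its end, in the units of the state.
- get_obs(): the state, without advancing time (a new reading comes with each control period).
- snapshot(name): name is "scene" or "top" or "wrist"; returns a dict with "frame" (420x560x3 uint8, red, green, blue), "fx", "fy", "cx", "cy" (pixels), "position" and "attitude" of the camera in the world. Camera axes: x right, y down, z forward; pixel columns grow to the right and rows downward; lengths in m; the calibration is good to about 2 mm. A picture is of the moment at which its call begins. There is no depth.
- close_job(): hands the job in; it is judged then, once.
Trained networks look in the newest picture that a camera, given by its name, has taken for a name from the list of things; names that differ only in an ending like _2 or _b are one class to them, and where a whole thing is asked for, a point or a joint stands for the part that bears it (a point fixed in the world has none). Each returns a list of dicts, best first, with "score" (0 to 1); they miss things now and then, are a little off and sometimes report something else, mostly with a low value. They report only what shows in the picture. A call takes as long as a camera call.
- spot_in(camera, thing): "position" ([x, y, z] in m, in world coordinates, good to about 4 mm: the middle of the surface that is visible of it).
- spot_point(camera, thing): "position" ([x, y, z] in m, in world coordinates, good to about 4 mm: a listed point, or the origin of a listed thing).
The state is a dict: "clock": time; "joint_pos": joint angles; "qvel": joint speeds; "tau": joint torques, N m; "tool_pos": TCP position; "orientation": TCP orientation; "force": force on the tool from outside, world axes, zero at the start; "moment": the same for the moment, N m; "opening": finger opening in m; "gripper_force": force on a finger pad.
Only numpy, scipy, OpenCV 4.12 (cv2) and the standard library are available. Lean on these libraries where they do the work, as an engineer would, in place of code of your own. Each camera call takes 0.05 s, during which the arm holds its last target. There are 200 camera calls.

## Working session

There is one attempt and no reset: what is moved stays moved. The work goes in short steps, Python scripts to look and compute and a tool call to move; the robot and the scene stay as the last step left them, time stands still between calls to the robot, and variables do not carry over. Pictures are saved under pics/ and viewed, at most 12 in all, crops included, and the job is handed in when it is done.

Besides the shell and the picture viewer there is one more tool, called after ">>>" as name(argument=value, ...), one argument or row to a line, values as JSON. play_rows: Moves the arm, as the interface text tells. Its arguments: {"type":"object","properties":{"plan":{"type":"array","items":{"type":"array","items":{"type":"number"}}},"grip":{"type":"number"}},"required":["plan"]}

```bash
mkdir -p pics
python3 - <<'E'
from plant import *
import cv2,numpy as np
for c in ("top","scene"):
    s=snapshot(c); cv2.imwrite(f"pics/{c}1.png",s["frame"][...,::-1]); print(c,s["fx"],s["cx"],s["cy"],s["position"],s["attitude"])
    for n in ("riser_edge","riser","blue_panel","blue_panel_line","red_panel","jar","marker"):
        print(n,[(np.round(d["position"],4).tolist(),round(d["score"],2)) for d in spot_point(c,n)[:2]])
print(get_obs())
E
```

```text
top 455.16229899529196 283.91095349217056 207.39555182468374 [ 0.33143747 -0.23985386  1.3904838 ] [-1.72223895e+02  4.62439732e-02 -8.95318531e+01]
riser_edge [([0.4329, -0.3454, 0.0271], 0.78)]
riser [([0.5292, -0.3332, -0.0023], 0.6)]
blue_panel [([0.5353, -0.4011, 0.0326], 0.86), ([0.4522, 0.168, -0.0021], 0.61)]
blue_panel_line [([0.5144, -0.4046, 0.0384], 0.86)]
red_panel [([0.4988, -0.2644, 0.0306], 0.69)]
jar [([0.5345, -0.5773, 0.0015], 0.88)]
marker []
scene 482.2110514826342 281.4453313448116 212.9587675089965 [-0.14584211 -1.13824288  1.06392489] [-131.61525475   -1.1374857   -34.43493057]
riser_edge []
riser [([0.5258, -0.3327, -0.0011], 0.7), ([0.5341, -0.4031, 0.031], 0.38)]
blue_panel [([0.5335, -0.402, 0.0274], 0.94)]
blue_panel_line [([0.5174, -0.4026, 0.0395], 0.69)]
red_panel []
jar [([0.5389, -0.5791, 0.0022], 0.68), ([0.4531, 0.1689, -0.0052], 0.39)]
marker [([0.4281, -0.6286, 0.0], 0.6)]
{'clock': 0.8, 'joint_pos': array([-5.33910009e+01,  2.05432809e+01,  6.80942770e-01, -9.85207039e-04,
       -7.01342536e+01, -1.65061419e+01]), 'qvel': array([ 0.02546685,  0.0320064 ,  0.04037476, -0.01803199,  0.00956555,
       -0.00398225]), 'tau': array([-3.86420988e-04, -5.82290411e+01,  2.93278098e+01,  7.00234517e+00,
        1.22678670e-02,  1.98978404e-05]), 'tool_pos': array([ 0.23197364, -0.63386225,  0.20828519]), 'orientation': array([-1.79996995e+02,  1.85676179e-03, -1.59897478e+02]), 'force': array([-0.82438693,  0.07079719,  0.72881044]), 'moment': array([ 0.02198881,  0.03630978, -0.03388411]), 'gripper_force': 0.0, 'opening': 0.08760393528565455}
```

View pics/top1.png

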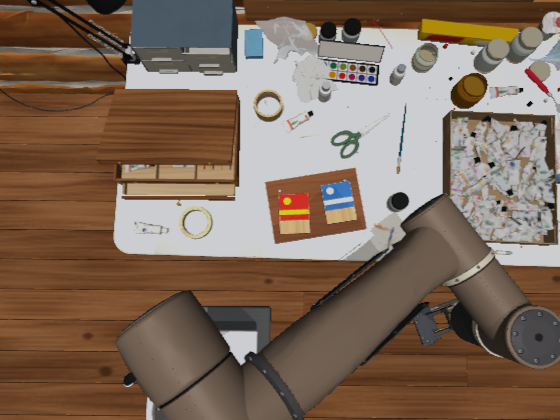

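View pics/scene1.png

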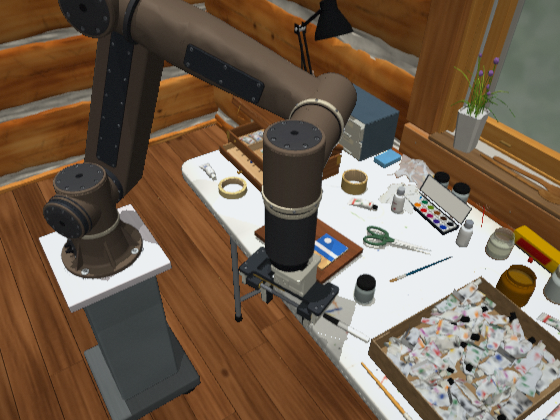

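The top view shows the riser with corners near (267,182), (356,169), (366,232) and (275,243). The blue panel is on the right at about (338,202) and the red on the left at about (294,212). The jar is at (399,202), and the arm stays clear of the riser.

```bash
cat > h.py <<'E'
from plant import *
import cv2,numpy as np
from scipy.spatial.transform import Rotation as R
def ray(s,px,z):
    px=np.atleast_2d(px).astype(float)
    d=np.c_[(px[:,0]-s["cx"])/s["fx"],(px[:,1]-s["cy"])/s["fy"],np.ones(len(px))]
    d=d@R.from_euler("xyz",s["attitude"],degrees=True).as_matrix().T
    p=np.array(s["position"]); return (p+d*((z-p[2])/d[:,2])[:,None])[:,:2]
def rect(mask,s,z):
    ys,xs=np.nonzero(mask); P=ray(s,np.c_[xs,ys],z)
    (c,(w,h),a)=cv2.minAreaRect((P*1000).astype(np.float32)); return np.round(c,1),round(w,1),round(h,1),round(a,2)
def big(m):
    n,l,st,_=cv2.connectedComponentsWithStats(m.astype(np.uint8)); return l==1+np.argmax(st[1:,4])
E
python3 - <<'E'
from h import *
s=snapshot("top"); f=s["frame"]; roi=np.zeros(f.shape[:2],bool); roi[160:252,258:376]=1
hsv=cv2.cvtColor(f,cv2.COLOR_RGB2HSV)
riser=big(roi&(hsv[...,1]>60))
b=roi&(hsv[...,0]>95)&(hsv[...,0]<125)&(hsv[...,1]>120)
b=big(cv2.morphologyEx(b.astype(np.uint8),cv2.MORPH_CLOSE,np.ones((9,9))))
print("riser",rect(riser,s,.03)); print("blue",rect(b,s,.038))
cv2.imwrite("pics/m.png",cv2.resize(np.hstack([f[160:252,258:376,::-1],np.dstack([(riser*100+b*150).astype(np.uint8)]*3)[160:252,258:376]]),None,fx=3,fy=3))
s=snapshot("wrist");print(s["position"],s["attitude"],get_obs()["tool_pos"])
E
```

```text
riser (array([ 525.9, -331.5]), 188.4, 277.1, 9.71)
blue (array([ 554., -396.]), 75.9, 86.1, 9.98)
[ 0.16668794 -0.65824677  0.3843057 ] [ 1.64855314e+02 -8.94695117e-03  1.10093745e+02] [ 0.23193496 -0.63389424  0.20827772]
```

View pics/m.png

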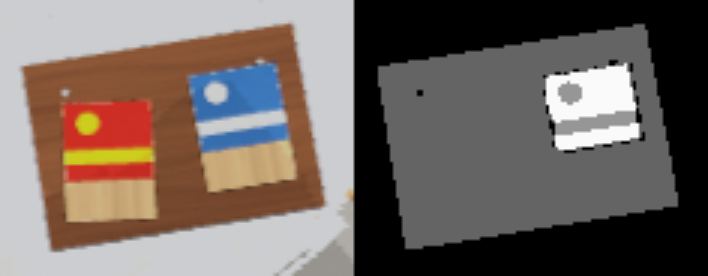

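>>> play_rows(
  grip=5,
  plan=[
    [-1, 0.5, 0, 0, 0, 5.2],
    [-2, 1, 0, 0, 0, 5.2],
    [-3.3, 1.4, 0.3, 0, 0, 0],
    [-3.3, 1.4, 0.3, 0, 0, 0],
    [-3.3, 1.4, 0.4, 0, 0, 0],
    [-3.3, 1.4, 0.4, 0, 0, 0],
    [-3.3, 1.4, 0.4, 0, 0, 0],
    [-3.3, 1.4, 0.4, 0, 0, 0],
    [-3.3, 1.4, 0.4, 0, 0, 0],
    [-3.3, 1.4, 0.4, 0, 0, 0],
    [-3.3, 1.4, 0.4, 0, 0, 0],
    [-3.3, 1.4, 0.4, 0, 0, 0],
    [-3.3, 1.3, 0.4, 0, 0, 0],
    [-2.0, 0.9, 0.3, 0, 0, 0],
    [-1, 0.3, 0.3, 0, 0, 0],
    [0, 0, 0, 0, 0, 0],
    [0, 0, 0, 0, 0, 0],
  ],
)

```text
clock: 2.32
tool_pos: [0.6157, -0.382, 0.1597]
orientation: [180.0, -0.1, -170.3]
force: [-0.0, -0.6, -0.3]
opening: 0.0498
gripper_force: 0.0
```

Run:
```python
from h import *
s=snapshot("wrist"); cv2.imwrite("pics/w1.png",s["frame"][...,::-1]); o=get_obs()
print(o["clock"],o["tool_pos"],o["orientation"],o["opening"],s["position"],s["attitude"],s["fx"])
for n in ("riser_edge","blue_panel","blue_panel_line"): print(n,[(np.round(d["position"],4).tolist(),round(d["score"],2)) for d in spot_point("wrist",n)[:1]])
```

```text
2.3667 [ 0.61527333 -0.3825386   0.16019259] [ 1.79993041e+02 -3.20988025e-02 -1.70312407e+02] 0.04992793595613091 [ 0.54738954 -0.39418757  0.33579684] [ 1.64917039e+02 -4.17726779e-02  9.97284516e+01] 308.9824448939979
riser_edge []
blue_panel [([0.5364, -0.3996, 0.0281], 0.68)]
blue_panel_line [([0.5191, -0.4018, 0.0354], 0.88)]
```

View pics/w1.png

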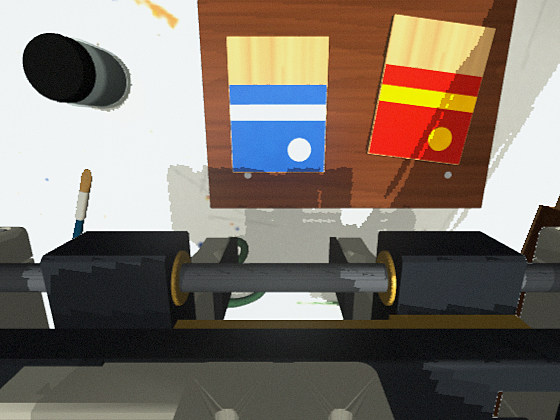

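The wrist view has up pointing toward the robot. The blue panel spans (227,37)–(328,174) and its paint line is at row ~85. The riser's rear edge is level at row ~208, and the fingers sit behind the panel, clear of everything.

Run:
```python
from h import *
s=snapshot("wrist"); f=s["frame"]
hsv=cv2.cvtColor(f,cv2.COLOR_RGB2HSV); g=cv2.cvtColor(f,cv2.COLOR_RGB2GRAY).astype(float)
def line(rows,cols,ch,z):  # strongest vertical gradient per column
    P=[]
    for c in cols:
        col=cv2.GaussianBlur(ch[:,c:c+1].astype(np.float32),(1,5),1)[:,0]; d=np.abs(np.gradient(col)); r=rows[0]+np.argmax(d[rows[0]:rows[1]])
        w=d[r-2:r+3]; P.append((c,(w*np.arange(r-2,r+3)).sum()/w.sum()))
    W=ray(s,P,z)*1000
    vx,vy,x,y=cv2.fitLine(W.astype(np.float32),cv2.DIST_HUBER,0,.5,.01).ravel()
    return np.round((x,y),1),round(np.degrees(np.arctan2(-vx*np.sign(vy),abs(vy))),2)
rg=f[...,2].astype(float)-f[...,0]
print("paint line",line((75,95),range(235,325,3),rg,.038))
print("front",line((28,45),range(235,325,3),g,.038))
print("rear",line((160,182),range(258,320,3),rg,.038))
print("riser rear",line((198,216),range(220,300,3),g,.03))
o=get_obs();print(o["clock"])
```

```text
paint line (array([ 516.6, -408.8], dtype=float32), np.float32(9.62))
front (array([ 476.9, -411.2], dtype=float32), np.float32(9.69))
rear (array([ 593. , -389.2], dtype=float32), np.float32(9.01))
riser rear (array([ 636.3, -409.5], dtype=float32), np.float32(9.66))
2.5667
```

>>> play_rows(
  plan=[
    [-0.5, -0.9, 1, 0, 0, 0],
    [0, 0, 2, 0, 0, 0],
    [0, 0, 2, 0, 0, 0],
    [0, 0, 2, 0, 0, 0],
    [0, 0, 1.5, 0, 0, 0],
    [0, 0, 1, 0, 0, 0],
    [0, 0, 0.6, 0, 0, 0],
    [0, 0, 0, 0, 0, 0],
    [0, 0, 0, 0, 0, 0],
    [0, 0, 0, 0, 0, 0],
  ],
)

```text
clock: 3.4
tool_pos: [0.6231, -0.3906, 0.0605]
orientation: [-179.9, 0.1, -170.3]
force: [0.3, 0.1, -0.0]
opening: 0.05
gripper_force: 0.0
```

>>> play_rows(
  plan=[
    [0, 0, 0.4, 0, 0, 0],
    [0, 0, 0.35, 0, 0, 0],
    [0, 0, 0, 0, 0, 0],
    [0.4, 0, 0, 0, 0, 0],
    [0.4, 0, 0, 0, 0, 0],
    [0.4, 0, 0, 0, 0, 0],
    [0.4, 0, 0, 0, 0, 0],
    [0.4, 0, 0, 0, 0, 0],
    [0.4, 0, 0, 0, 0, 0],
    [0.4, 0, 0, 0, 0, 0],
    [0.4, 0, 0, 0, 0, 0],
    [0.4, 0, 0, 0, 0, 0],
    [0.2, 0, 0, 0, 0, 0],
    [0, 0, 0, 0, 0, 0],
    [0, 0, 0, 0, 0, 0],
  ],
)

```text
clock: 4.65
tool_pos: [0.585, -0.3966, 0.0519]
orientation: [-180.0, 0.0, -170.3]
force: [-0.2, 0.9, 0.2]
opening: 0.05
gripper_force: 0.0
```

Run:
```python
from h import *
s=snapshot("wrist"); cv2.imwrite("pics/w2.png",s["frame"][...,::-1]); o=get_obs()
print(o["clock"],o["tool_pos"],o["orientation"],o["force"])
```

```text
4.7 [ 0.58505047 -0.39655662  0.05180316] [-1.79994832e+02  6.19375246e-03 -1.70300712e+02] [0.7544912  0.78188851 0.33170222]
```

View pics/w2.png

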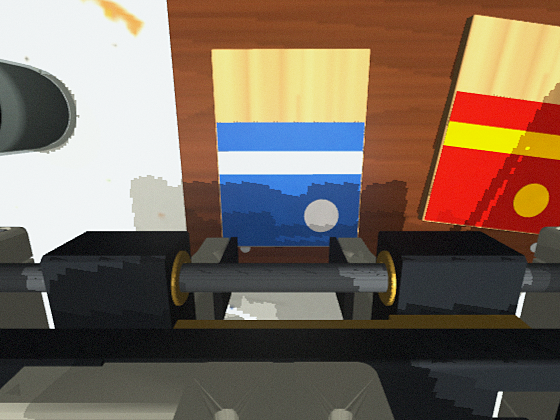

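The blue panel has its front at row 48, its paint line at row ~122 and its rear at row ~246. It is still square, with the fingers just behind it at columns ~215 and ~350.

```bash
cat >> h.py <<'E'
def line(s,rows,cols,ch,z):
    P=[]
    for c in cols:
        col=cv2.GaussianBlur(ch[:,c:c+1].astype(np.float32),(1,5),1)[:,0]; d=np.abs(np.gradient(col)); r=rows[0]+np.argmax(d[rows[0]:rows[1]])
        w=d[r-2:r+3]; P.append((c,(w*np.arange(r-2,r+3)).sum()/w.sum()))
    W=ray(s,P,z)*1000
    vx,vy,x,y=cv2.fitLine(W.astype(np.float32),cv2.DIST_HUBER,0,.5,.01).ravel()
    return "u %.1f v %.1f ang %.2f"%(x*.9858+y*.1678,-x*.1678+y*.9858,np.degrees(np.arctan2(-vx*np.sign(vy),abs(vy))))
E
python3 - <<'E'
from h import *
s=snapshot("wrist"); f=s["frame"]
rg=f[...,2].astype(float)-f[...,0]
print("paint",line(s,(110,135),range(222,360,4),rg,.038))
print("front",line(s,(38,58),range(222,360,4),rg,.038))
print("rear",line(s,(235,254),range(245,335,4),rg,.038))
print(get_obs()["tool_pos"]@[.9858,.1678,0])
E
```

```text
paint u 440.6 v -487.8 ang 9.71
front u 400.9 v -487.2 ang 9.78
rear u 519.4 v -495.3 ang 9.72
0.5103028989406028
```

Run:
```python
from h import *
o=get_obs(); M=R.from_euler("xyz",o["orientation"],degrees=True).as_matrix()
for cam in ("wrist","top","scene"):
    s=snapshot(cam); C=R.from_euler("xyz",s["attitude"],degrees=True).as_matrix()
    for q in ([.0095,.025,.019],[.0095,-.025,.019],[-.0095,.025,.019],[0,0,0]):
        p=C.T@(o["tool_pos"]+M@np.array(q)-s["position"]); print(cam,q,np.round([s["fx"]*p[0]/p[2]+s["cx"],s["fy"]*p[1]/p[2]+s["cy"]],1))
f=s["frame"][215:315,240:400,::-1]; cv2.imwrite("pics/s3.png",cv2.resize(f,None,fx=5,fy=5,interpolation=2))
s=snapshot("wrist");cv2.imwrite("pics/w3.png",cv2.resize(s["frame"][210:330,180:390,::-1],None,fx=3.8,fy=3.8))
print(o["joint_pos"],o["force"])
```

```text
wrist [0.0095, 0.025, 0.019] [321.5 216. ]
wrist [0.0095, -0.025, 0.019] [245.7 216. ]
wrist [-0.0095, 0.025, 0.019] [320.6 242.9]
wrist [0, 0, 0] [283.7 240.1]
top [0.0095, 0.025, 0.019] [329.1 189.8]
top [0.0095, -0.025, 0.019] [345.3 187.2]
top [-0.0095, 0.025, 0.019] [328.  183.7]
top [0, 0, 0] [337.4 184.3]
scene [0.0095, 0.025, 0.019] [327.2 240.9]
scene [0.0095, -0.025, 0.019] [339.8 249.6]
scene [-0.0095, 0.025, 0.019] [331.4 237.9]
scene [0, 0, 0] [336.1 239.2]
[-1.83770265e+01  3.02926634e+01 -5.34446500e+00  3.17904405e-03
 -5.43521419e+01 -6.19189828e+01] [0.26426049 0.45533074 0.4397461 ]
```

View pics/s3.png

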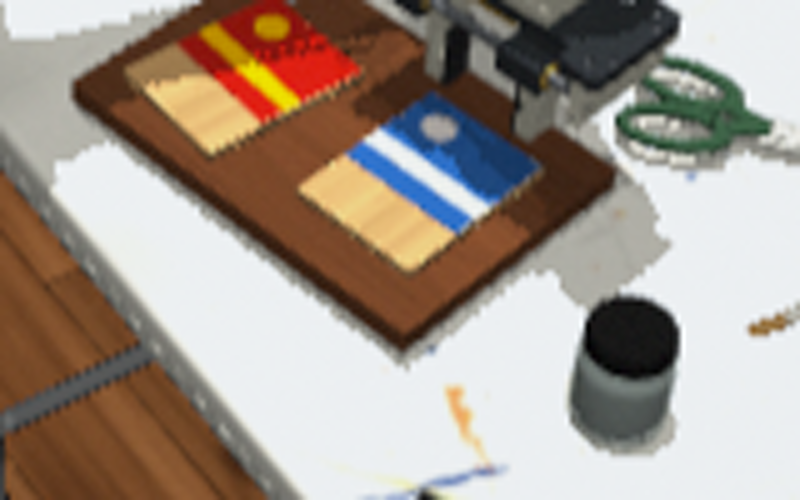

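View pics/w3.png

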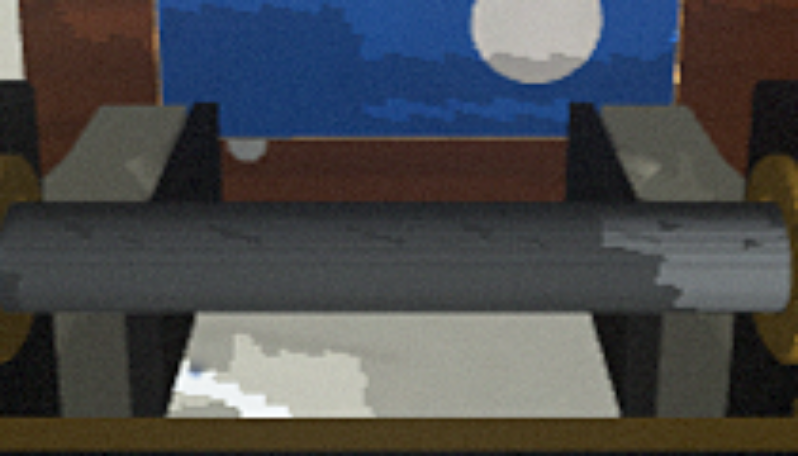

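The fingers overlap the panel in the image and there is no contact force, so the real fingertips stand higher than stated, at about TCP z + 18 mm. I'll back off behind the panel and go lower, watching the force.

>>> play_rows(
  plan=[
    [-1, 0, 0, 0, 0, 0],
    [-1.5, 0, 0, 0, 0, 0],
    [-1, 0, 0, 0, 0, 0],
    [0, 0, 0, 0, 0, 0],
    [0, 0, 1, 0, 0, 0],
    [0, 0, 1, 0, 0, 0],
    [0, 0, 0.5, 0, 0, 0],
    [0, 0, 0.3, 0, 0, 0],
    [0, 0, 0, 0, 0, 0],
    [0, 0, 0, 0, 0, 0],
  ],
)

```text
clock: 5.78
tool_pos: [0.6191, -0.3908, 0.0235]
orientation: [180.0, -0.0, -170.3]
force: [-0.7, 0.2, 0.5]
opening: 0.05
gripper_force: 0.0
```

>>> play_rows(
  plan=[
    [0, 0, 0.2, 0, 0, 0],
    [0, 0, 0.2, 0, 0, 0],
    [0, 0, 0.1, 0, 0, 0],
    [0, 0, 0, 0, 0, 0],
    [0, 0, 0, 0, 0, 0],
  ],
)

```text
clock: 6.2
tool_pos: [0.6195, -0.3907, 0.0188]
orientation: [-180.0, 0.0, -170.3]
force: [0.1, -0.3, 0.7]
opening: 0.0497
gripper_force: 0.0
```

Run:
```python
from h import *
s=snapshot("wrist");a=cv2.resize(s["frame"][120:330,170:400,::-1],None,fx=1.7,fy=1.7)
s=snapshot("scene");b=cv2.resize(s["frame"][210:275,300:371,::-1],(390,357),interpolation=2)
cv2.imwrite("pics/c4.png",np.hstack([a,b]))
```

```text
(no output)
```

View pics/c4.png

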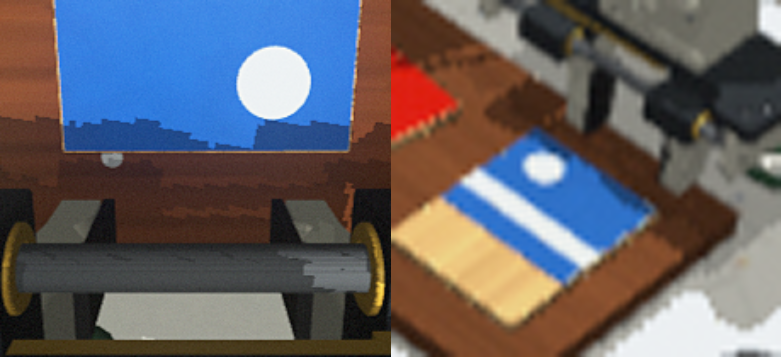

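The fingers are now low behind the panel's rear edge, with a gap of about 30 px in the left crop. I'll lower 3 mm and start a trial push.

>>> play_rows(
  plan=[
    [0, 0, 0.2, 0, 0, 0],
    [0, 0, 0.1, 0, 0, 0],
    [0, 0, 0, 0, 0, 0],
    [0.4, 0, 0, 0, 0, 0],
    [0.4, 0, 0, 0, 0, 0],
    [0.4, 0, 0, 0, 0, 0],
    [0.4, 0, 0, 0, 0, 0],
    [0.4, 0, 0, 0, 0, 0],
    [0.4, 0, 0, 0, 0, 0],
    [0.4, 0, 0, 0, 0, 0],
    [0.2, 0, 0, 0, 0, 0],
    [0, 0, 0, 0, 0, 0],
  ],
)

```text
clock: 7.3
tool_pos: [0.5893, -0.3958, 0.0159]
orientation: [180.0, -0.0, -170.3]
force: [0.1, 0.4, -1.0]
opening: 0.0499
gripper_force: 0.0
```

Run:
```python
from h import *
s=snapshot("wrist"); f=s["frame"]; rg=f[...,2].astype(float)-f[...,0]
b=(rg>40); ys,xs=np.nonzero(b[:300]); t=int(np.median([np.nonzero(b[:,c])[0][0] for c in range(240,340,5)])); print(t)
print("paint",line(s,(max(t-12,0),t+12),range(232,350,4),rg,.038))
o=get_obs(); print(o["tool_pos"]@[.9858,.1678,0],o["tool_pos"],o["force"])
cv2.imwrite("pics/w5.png",f[...,::-1])
```

```text
76
paint u 424.2 v -489.2 ang 9.68
0.5147216328166547 [ 0.58950774 -0.39579912  0.0158681 ] [ 0.35004641  0.60836262 -0.3466773 ]
```

View pics/w5.png

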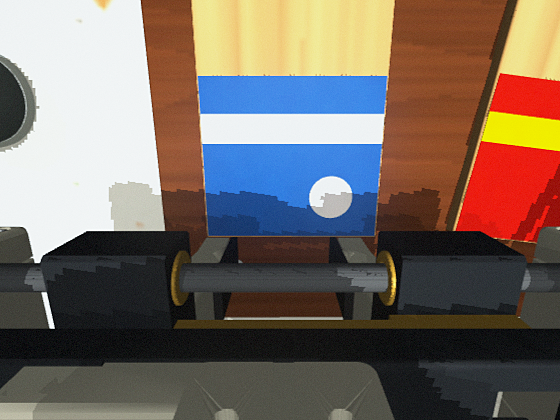

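The panel is moving with the fingers and stays square, with its paint line level at row 76 and the fingers at its rear edge (row 237). About 55 mm remains, so I'll push 51 and then measure against the front edge.

>>> play_rows(
  plan=[
    [0.4, 0, 0, 0, 0, 0],
    [0.4, 0, 0, 0, 0, 0],
    [0.4, 0, 0, 0, 0, 0],
    [0.4, 0, 0, 0, 0, 0],
    [0.4, 0, 0, 0, 0, 0],
    [0.4, 0, 0, 0, 0, 0],
    [0.4, 0, 0, 0, 0, 0],
    [0.4, 0, 0, 0, 0, 0],
    [0.4, 0, 0, 0, 0, 0],
    [0.4, 0, 0, 0, 0, 0],
    [0.4, 0, 0, 0, 0, 0],
    [0.3, 0, 0, 0, 0, 0],
    [0.3, 0, 0, 0, 0, 0],
    [0.1, 0, 0, 0, 0, 0],
    [0, 0, 0, 0, 0, 0],
    [0, 0, 0, 0, 0, 0],
  ],
)

```text
clock: 8.68
tool_pos: [0.5393, -0.4042, 0.0157]
orientation: [180.0, -0.0, -170.3]
force: [-0.8, -0.1, 0.7]
opening: 0.05
gripper_force: 0.0
```

Run:
```python
from h import *
s=snapshot("wrist"); f=s["frame"]; rg=f[...,2].astype(float)-f[...,0]
b=(rg>40); t=int(np.median([np.nonzero(b[:,c])[0][0] for c in range(240,340,5)])); print(t)
print("paint",line(s,(max(t-12,0),t+12),range(232,350,4),rg,.038))
g=cv2.cvtColor(f,cv2.COLOR_RGB2HSV)[...,1].astype(float)
print("edgeL",line(s,(55,110),range(160,190,3),g,.03)); print("edgeR",line(s,(55,110),range(410,460,3),g,.03))
o=get_obs(); print(o["tool_pos"]@[.9858,.1678,0],o["orientation"],o["force"])
cv2.imwrite("pics/w6.png",f[...,::-1])
```

```text
76
paint u 373.4 v -491.0 ang 9.70
edgeL u 369.5 v -542.5 ang 9.60
edgeR u 369.2 v -415.1 ang 9.74
0.4638662599954431 [ 1.79982286e+02 -3.05958016e-02 -1.70303777e+02] [-0.13666677  0.33592214  0.02267846]
```

View pics/w6.png

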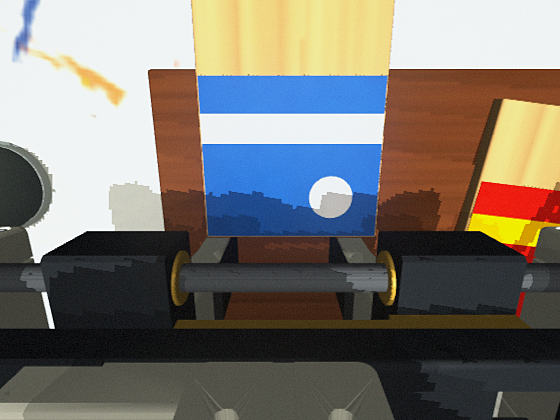

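The riser's front edge shows at row ~70 on both sides and the paint line at row 76, parallel to it. About 4 mm is left, so I'll push that and then back away.

>>> play_rows(
  plan=[
    [0.2, 0, 0, 0, 0, 0],
    [0.15, 0, 0, 0, 0, 0],
    [0.07, 0, 0, 0, 0, 0],
    [0, 0, 0, 0, 0, 0],
    [0, 0, 0, 0, 0, 0],
  ],
)

```text
clock: 9.15
tool_pos: [0.5353, -0.405, 0.0158]
orientation: [180.0, -0.0, -170.3]
force: [0.1, -0.3, -0.1]
opening: 0.0498
gripper_force: 0.0
```

```bash
cat > m.py <<'E'
from h import *
s=snapshot("wrist"); f=s["frame"]; rg=f[...,2].astype(float)-f[...,0]
b=(rg>40); t=int(np.median([np.nonzero(b[:,c])[0][0] for c in range(240,340,5)])); print(t)
print("paint",line(s,(max(t-12,0),t+12),range(232,350,4),rg,.038))
g=cv2.cvtColor(f,cv2.COLOR_RGB2HSV)[...,1].astype(float)
print("edgeL",line(s,(55,110),range(160,190,3),g,.03)); print("edgeR",line(s,(55,110),range(410,460,3),g,.03))
o=get_obs(); print(o["clock"],o["tool_pos"]@[.9858,.1678,0],o["force"])
E
python3 m.py
```

```text
76
paint u 369.6 v -487.3 ang 9.69
edgeL u 369.5 v -542.9 ang 9.74
edgeR u 369.2 v -417.4 ang 9.76
9.2 0.45972172187135907 [-0.76215982  0.04145661  0.22528274]
```

>>> play_rows(
  plan=[
    [-0.5, 0, 0, 0, 0, 0],
    [-1, 0, 0, 0, 0, 0],
    [-1, 0, 0, 0, 0, 0],
    [-0.5, 0, 0, 0, 0, 0],
    [0, 0, -1, 0, 0, 0],
    [0, 0, -2.5, 0, 0, 0],
    [0, 0, -3, 0, 0, 0],
    [0, 0, -3, 0, 0, 0],
    [0, 0, -2, 0, 0, 0],
    [0, 0, -1, 0, 0, 0],
    [0, 0, 0, 0, 0, 0],
    [0, 0, 0, 0, 0, 0],
  ],
)

```text
clock: 10.2
tool_pos: [0.565, -0.3997, 0.141]
orientation: [180.0, 0.0, -170.3]
force: [-0.5, -1.0, -0.4]
opening: 0.0501
gripper_force: 0.0
```

Run:
```python
from h import *
s=snapshot("wrist"); cv2.imwrite("pics/w7.png",s["frame"][...,::-1]); f=s["frame"]; rg=f[...,2].astype(float)-f[...,0]
b=(rg>40); t=int(np.median([np.nonzero(b[:,c])[0][0] for c in range(255,305,5)])); print(t)
print("paint",line(s,(max(t-8,3),t+8),range(250,310,3),rg,.038))
g=cv2.cvtColor(f,cv2.COLOR_RGB2HSV)[...,1].astype(float)
for c in ((200,225),(345,400)): print("edge",line(s,(max(t-12,3),t+12),range(*c,3),g,.03))
```

```text
59
paint u 369.6 v -495.2 ang 9.70
edge u 368.8 v -548.4 ang -7.17
edge u 369.6 v -413.5 ang 9.72
```

View pics/w7.png

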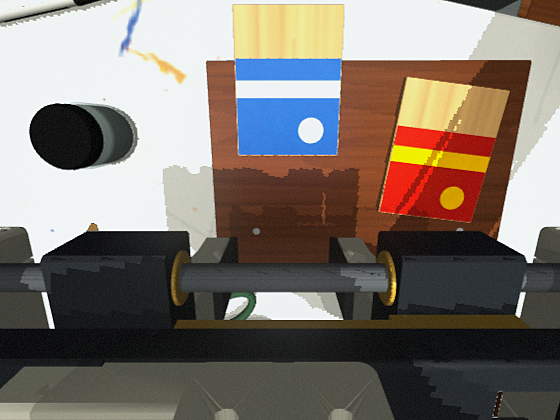

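The paint line (row 59) lies square on the front edge (row ~61, the offset being the panel's height), and only the bare strip overhangs. The red panel and the jar look undisturbed and the hand is clear.

```bash
python3 -c "
from plant import *
print(close_job())"
```

```text
the job is handed in; nothing more can be done
None
```

The blue panel's bare strip now overhangs the riser's front edge, with the paint line square along it to within about 0.5 mm by the wrist camera; the red panel and jar look undisturbed, the hand is clear, and the job is handed in at about 10 s.

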